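# Hand guard flush on the sloping slicer bed

## Task

The orange hand guard of the vegetable slicer has toppled over: first stand it upright on its plate on the table. Then take it by its grip, tilt it to match the slope of the pale grey slicer bed, and press it flush onto the plain part of the bed between the low end and the dark steel blade, square between the side rims. Finish while still holding it there with a light steady push of about 10 N (do not let go), and leave the pepper mill, jar and salt shaker where they stand.

Things in the scene. Friction and masses are not known exactly. Their poses are not given: they have to be found in the camera images.
- guard: Loose orange hand guard, 150 g: plate 64 (x) x 96 (y) x 8 (z) mm, with a 24 mm square grip from its middle to 70 mm above the underside. Origin: centre of the underside; z up the grip. At first it lies on one 96 mm edge and the grip's end, x up, z roughly to the robot and 18 deg below level, plate's top edge 60 mm high. Pushing the plate beside the grip, away from the grip's end, tips it up.
- bed_face (a point): On the top face of the pale grey bed, mid-width, 90 mm up from its low end (nearer the robot). x up the slope, y across, z the outward normal. Slope 15 to 28 deg, stiffly clamped. Plain face: 116 mm wide between rims 4 mm high, from 90 mm below this point to the dark steel blade strip 75 mm above it. Black cheeks beside the bed from 110 mm up the slope stand up to 95 mm above the face.
- slicer: Base of the slicer, fixed to the table, black plastic, 250 (x) x 152 (y) mm, carrying the hinged bed. Origin: centre of its underside; x points from the bed's low end to its high end.
- pepper_mill: Brown wooden pepper mill near the jar, 58 mm across, 135 mm high, standing loose; origin under its centre. Bystander.
- jar: Small glass jar with a black lid, 51 mm across, 66 mm high, standing loose; origin under its centre. Bystander.
- salt_shaker: Salt shaker of clear plastic with a grey top, 44 mm across, 90 mm high, standing loose; origin under its centre. Bystander.
Mind the look-alikes: they are no part of the job. What is meant by the guard is not purple, and is the smaller of those in its own colour.

How it is judged (in metres and radians):
On the way:
1. the guard stands upright, its plate flat on the table (angle between guard's own z axis and vertical below 0.1 rad and height (world z) of guard below 0.006 m), for 0.2 s.
At the end, for the whole second after the job is handed in: Held by the fingers (2 N or more), plate on the bed within 0.05 rad and 3 mm of flush, square within 0.14 rad, its middle 58 mm below to 43 mm above bed_face and within 14 mm of mid-width, pressed with 3 to 40 N, at rest (angle between the z axis of guard and the z axis of bed_face, either way round below 0.05 rad and angle between the x axis of guard and the x axis of bed_face, either way round below 0.14 rad and angle between guard's own z axis and vertical below 0.8 rad and z of guard in the frame of bed_face between -0.003 and 0.003 m and x of guard in the frame of bed_face between -0.058 and 0.043 m and y of guard in the frame of bed_face between -0.014 and 0.014 m and contact force between guard and slicer between 3 and 40 N and contact force between the fingers and guard above 2 N and linear speed of guard below 0.02 m/s); the arm keeps its last pose, push and grip.
It fails at once if the pepper mill, jar or salt shaker is shifted by more than 3 cm or toppled (distance of any of pepper_mill, jar, salt_shaker from where it was at the start of the episode above 0.03 m or angle between any of pepper_mill, jar, salt_shaker's own z axis and vertical above 0.5 rad).
It also fails if it takes over 48 s, if anything falls off the work surface, if the arm or the gripper's body presses on something with over 40 N, if the wrist force passes 120 N, or if a joint passes its speed limit or range.

## Robot

A 6-joint arm with a two-finger parallel gripper is mounted at the origin on a cart in front of the work surface, level with it; the furniture and walls round the work are solid. World frame = base frame: x ahead of the robot, y to its left, z up, the work surface at z = 0. Lengths are in m, angles in degrees, forces in N, time in s.
With the tool pointing down it reaches from about 0.25 to 0.725 m from the base axis. Payload 9.7 kg.
Tool frame: the origin (TCP) lies where the fingers leave the gripper's body, on its centre line; the fingertips stand 73 mm ahead of it and the grasp point (between the pads) lies 54 mm ahead of it; y points along the fingers, x is the direction in which the jaws open and shut, and the axes are right-handed (so a half turn about y gives the same grasp; the last joint's range is limited). The gripper opens to 85 mm and grips with 20 to 120 N. Pads are 22 mm wide; open, the fingers measure 114 mm over their backs; the gripper's body (76 mm by 85 mm) begins 54 mm behind the grasp point. The pads swing forward as they close: fully open they stand 13 mm farther back than shut.
Start: joints at [74.255, 4.979, 10.078, 95.1, 0, 90], TCP at [0.149, 0.529, 0.304] pointing down, gripper open.
Joint ranges: [-179.16, 179.16], [-48.56, 103.87], [-65.8, 70.77], [-126.05, 130.52], [-82.76, 87.17], [-180, 180]. Speed limits (degrees/s): [127.2, 127.2, 147.25, 180, 180, 180].

## Interface

Orientations are given as [roll, pitch, yaw] about the fixed x, y, z axes, in that order (R = Rz(yaw) Ry(pitch) Rx(roll)).
In Python, from workcell import sensors, imaging, bot, models gives the robot as it stands.
- The arm moves only by the tool arm_command, never from a script. Its argument "rows" is one flat list of numbers, 7 for each row, row after row: the shift along the tool's x, y, z in cm, then the turn, a rotation vector about the tool's x, y, z in degrees, then the gripper's target within -1 to 1 (fully open at 1, half-way at 0, shut at -1). A call has 1 to 12 rows; each row is the pose to reach, as a shift and turn from the pose commanded when the call began, along the tool's axes at that moment; what a row does not reach only later rows make up. A row lasts 1/12 s, in which the tool goes at most 41.7 mm and 7.16 degrees, less where a joint would pass 70% of its speed; a pose out of reach is approached as far as the arm can. A call with a gripper value outside its range is refused whole. The fingers move at their own pace and stop on an object; "force" is the grip in N (left out, the last holds). Time passes only in rows, so rows that repeat a pose let the fingers close. It gives the time, the measured TCP pose, the force and the opening at its end, in the units of the state.
- sensors.get_obs(): the state, without advancing time (a new reading comes with each control period).
- imaging.camera(name): name is "scene" or "top"; returns a dict with "pixels" (384x512x3 uint8, blue, green, red), "z_map" (384x512 float32, m along the optical axis (not along the pixel's ray), 0 where there is no reading), "camera_matrix" (3x3 intrinsics, pixels), "D" ([k1, k2, p1, p2, k3] as OpenCV has them; the pictures are not rectified), "world_from_camera" (4x4, takes a point from camera to world coordinates). Camera axes: x right, y up, looking along -z (the intrinsics and any distortion apply to the point x, -y, -z); pixel columns grow to the right and rows downward; lengths in m; the calibration is good to about 2 mm. A picture is of the moment at which its call begins.
- bot.job_done(): hands the job in, once; it reports no verdict.
Trained networks look in the newest picture that a camera, given by its name, has taken for a name from the list of things; names that differ only in an ending like _2 or _b are one class to them, and where a whole thing is asked for, a point or a joint stands for the part that bears it (a point fixed in the world has none). Each returns a list of dicts, best first, with "conf" (0 to 1); they miss things now and then, are a little off and sometimes report something else, mostly with a low value. They report only what shows in the picture. A call takes as long as a camera call. They do not tell look-alikes from the thing itself.
- models.search_frame(thing, camera): "extent" ([centre column, centre row, width, height] in pixels, round what is visible of it).
- models.spot_point(thing, camera): "location" ([column, row] in pixels: a listed point, or the origin of a listed thing).
The state is a dict: "time": time; "q": joint angles; "qd": joint speeds; "joint_efforts": joint torques, N m; "ee_pos": TCP position; "tcp_rot": TCP orientation; "wrist_force": force on the tool from outside, world axes, zero at the start; "torque": the same for the moment, N m; "opening": finger opening in m.
Only numpy, scipy, OpenCV 4.12 (cv2) and the standard library are available. Lean on these libraries where they do the work, as an engineer would, in place of code of your own. Each camera call takes 0.05 s, during which the arm holds its last target.

## Working session

There is one attempt and no reset: what is moved stays moved. The work goes in short steps, Python scripts to look and compute and a tool call to move; the robot and the scene stay as the last step left them, time stands still between calls to the robot, and variables do not carry over. Pictures are saved under pics/ and viewed, and the job is handed in when it is done.

Besides the shell and the picture viewer there is one more tool, called after "Emit:" by a JSON object that holds its "fn" and its "kwargs". arm_command: Moves the arm, as the interface text tells. Its arguments: {"type":"object","properties":{"rows":{"type":"array","items":{"type":"number"}},"force":{"type":"number"}},"required":["rows"]}

```bash
ls; mkdir -p pics; cat > h.py <<'E'
import numpy as np, cv2
from workcell import sensors, imaging, bot, models
from scipy.spatial.transform import Rotation as R
def cam(n):
    c=imaging.camera(n); return c
def pts(c,px):
    px=np.array(px,float).reshape(-1,1,2)
    u=cv2.undistortPoints(px,c['camera_matrix'],c['D']).reshape(-1,2)
    return u
def cloud(c):
    h,w=c['z_map'].shape
    uu,vv=np.meshgrid(np.arange(w),np.arange(h))
    u=pts(c,np.stack([uu,vv],-1).reshape(-1,2)).reshape(h,w,2)
    z=c['z_map']
    P=np.stack([u[...,0]*z,-u[...,1]*z,-z],-1)
    T=c['world_from_camera']
    W=P@T[:3,:3].T+T[:3,3]
    W[z==0]=np.nan
    return W
E
python3 - <<'E'
from h import *
print(sensors.get_obs())
for n in ['scene','top']:
    c=cam(n); cv2.imwrite(f'pics/{n}0.png',c['pixels'])
    np.savez(f'{n}0.npz',W=cloud(c),px=c['pixels'])
    print(n,c['world_from_camera'].round(3).tolist())
    for t in ['guard','bed_face','slicer','pepper_mill','jar','salt_shaker']:
        print(t,[(d['conf'],np.round(d['extent'])) for d in models.search_frame(t,n)][:4],[(d['conf'],np.round(d['location'])) for d in models.spot_point(t,n)][:4])
E
```

```text
pics
{'time': 0.0, 'q': array([ 7.42546973e+01,  5.01000109e+00,  1.00349063e+01,  9.50982388e+01,
       -2.81550536e-03,  8.99999652e+01]), 'qd': array([-0.04687457, -0.09055719, -0.01908709, -0.00712779, -0.06653661,
       -0.02779627]), 'joint_efforts': array([ 1.62694378e-04, -5.20389819e+01,  4.64803112e+01,  1.62042148e-02,
        1.09270052e-04, -7.43476789e-06]), 'ee_pos': array([0.14922492, 0.52923927, 0.30319759]), 'tcp_rot': array([-9.00028155e+01,  7.33336037e-02,  7.42547322e+01]), 'wrist_force': array([ 0.27958914, -0.03002822, -0.01577844]), 'torque': array([ 0.04299781, -0.02218559, -0.01178267]), 'opening': 0.08546328047399035}
scene [[-0.827, -0.466, 0.314, 0.945], [0.562, -0.693, 0.451, 0.606], [0.007, 0.549, 0.836, 1.148], [0.0, 0.0, 0.0, 1.0]]
guard [(0.84, array([346., 197.,  32.,  41.])), (0.76, array([336., 245.,  32.,  35.])), (0.63, array([256., 102.,  42.,  43.]))] [(0.87, array([335., 197.])), (0.71, array([337., 245.])), (0.6, array([247., 100.]))]
bed_face [(0.64, array([246., 174.,  88.,  50.]))] [(0.65, array([257., 164.]))]
slicer [(0.56, array([24
[... 307 characters left out ...]
009, 0.982, -0.188, 0.299], [-1.0, -0.008, 0.004, 0.0], [0.003, 0.188, 0.982, 1.351], [0.0, 0.0, 0.0, 1.0]]
guard [(0.86, array([342., 252.,  44.,  49.])), (0.67, array([202., 269.,  42.,  27.])), (0.66, array([163., 231.,  38.,  32.]))] [(0.71, array([352., 249.])), (0.64, array([200., 261.]))]
bed_face [(0.76, array([276., 192.,  70.,  92.]))] [(0.62, array([266., 205.]))]
slicer [(0.89, array([273., 194.,  72.,  95.]))] [(0.96, array([269., 198.]))]
pepper_mill [(0.18, array([273., 194.,  73.,  95.]))] [(0.91, array([201., 146.]))]
jar [(0.66, array([169., 144.,  22.,  21.]))] [(0.75, array([172., 146.]))]
salt_shaker [(0.51, array([362., 191.,  16.,  13.]))] [(0.62, array([358., 198.]))]
```

```bash
python3 - <<'E'
import cv2
a=cv2.imread('pics/scene0.png');b=cv2.imread('pics/top0.png')
cv2.imwrite('pics/s1.png',cv2.resize(a[60:330,150:410],None,fx=2.2,fy=2.2,interpolation=cv2.INTER_CUBIC)[:600])
cv2.imwrite('pics/t1.png',cv2.resize(b[110:310,130:400],None,fx=2.9,fy=2.9,interpolation=cv2.INTER_CUBIC)[:600])
E
```

```text
(no output)
```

View pics/s1.png

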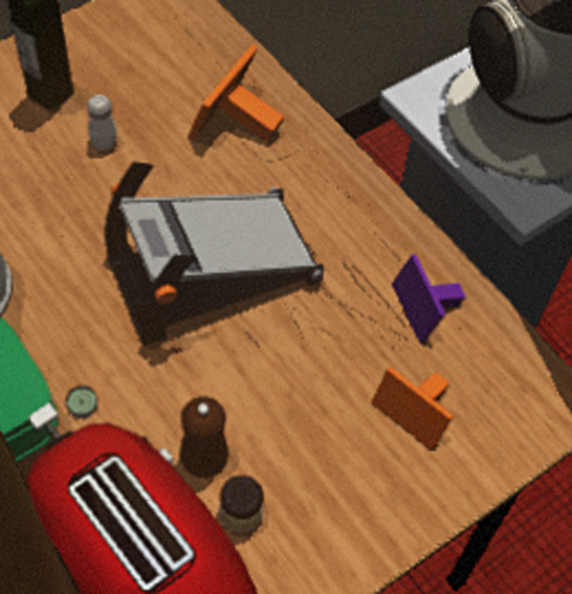

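View pics/t1.png

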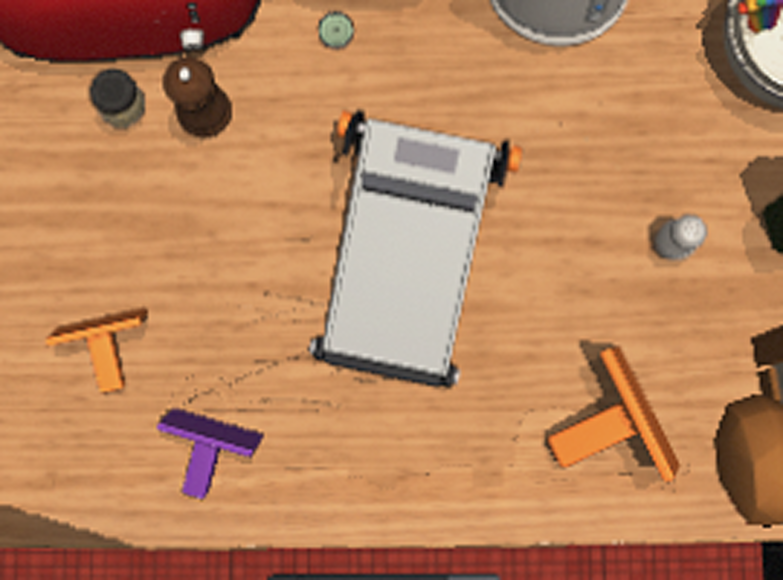

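Candidates for the guard:
- Orange at top (163,231) / scene (336,245).
- Orange at top (342,252) / scene (256,102), clearly larger.
- Purple at top (202,269) / scene (346,197).

The guard is the smaller orange one at top (163,231), since purple is ruled out. I'll measure both oranges to confirm.

```bash
python3 - <<'E'
from h import *
b=cv2.imread('pics/top0.png');a=cv2.imread('pics/scene0.png')
x=cv2.resize(b[200:270,130:200],(420,420),interpolation=cv2.INTER_CUBIC);y=cv2.resize(a[210:280,300:370],(380,380),interpolation=cv2.INTER_CUBIC)
o=np.zeros((420,800,3),np.uint8);o[:,:420]=x;o[:380,420:]=y;cv2.imwrite('pics/g1.png',o)
allp=[]
for n in ['scene','top']:
    d=np.load(n+'0.npz');W=d['W'];hsv=cv2.cvtColor(d['px'],cv2.COLOR_BGR2HSV)
    m=(hsv[...,0]>5)&(hsv[...,0]<18)&(hsv[...,1]>190)&np.isfinite(W[...,2])&(W[...,2]>0.004)&(W[...,2]<0.2)
    nn,l,s,_=cv2.connectedComponentsWithStats(m.astype(np.uint8))
    for i in range(1,nn):
        if s[i,4]>150:
            P=W[l==i];print(n,s[i],P.min(0).round(3),P.max(0).round(3),P.mean(0).round(3))
            np.save(f'{n}_o{i}.npy',P)
    # bed: pale gray
    g=(hsv[...,1]<40)&(hsv[...,2]>120)&np.isfinite(W[...,2])
    x0,y0,x1,y1=(235,145,320,240) if n=='top' else (195,145,300,190)
    q=np.zeros_like(g);q[y0:y1,x0:x1]=1;P=W[g&q]
    P=P[P[:,2]>0.02]
    # ransac plane
    rng=np.random.default_rng(0);best=0
    for _ in range(500):
        t=P[rng.choice(len(P),3,0)];nv=np.cross(t[1]-t[0],t[2]-t[0]);L=np.linalg.norm(nv)
        if L<1e-6: continue
        nv/=L;k=abs((P-t[0])@nv)<.003
        if k.sum()>best:best=k.sum();K=k
    Q=P[K];c=Q.mean(0);nv=np.linalg.svd(Q-c)[2][2];nv*=np.sign(nv[2])
    up=-np.array([nv[0],nv[1],0]);up/=np.linalg.norm(up)
    print(n,'bed',len(P),best,'c',c.round(4),'n',nv.round(4),'slope',np.degrees(np.arccos(nv[2])),'up yaw',np.degrees(np.arctan2(-nv[1],-nv[0])))
    np.save(n+'_bed.npy',Q)
E
```

```text
scene [236  81  43  43 495] [ 0.301 -0.278  0.005] [ 0.438 -0.165  0.097] [ 0.361 -0.218  0.056]
scene [319 227  37  37 737] [0.397 0.237 0.004] [0.484 0.334 0.07 ] [0.456 0.285 0.038]
scene bed 2014 1743 c [ 0.52   -0.0259  0.0784] n [-0.3823  0.0824  0.9203] slope 23.023338493030526 up yaw -12.160016886499202
top bed 3346 2478 c [ 0.5277 -0.026   0.0796] n [-0.3859  0.0818  0.9189] slope 23.23519197708401 up yaw -11.96204151095062
```

View pics/g1.png

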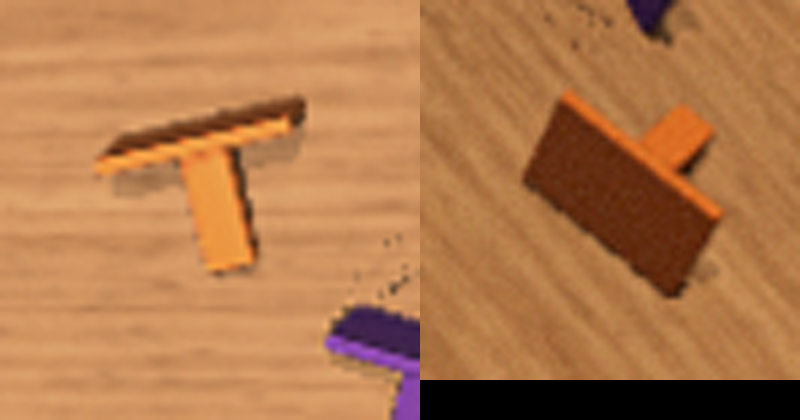

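The guard is confirmed: its y span is about 96 mm and top edge about 63 mm high, while the other orange one is 97 mm high. Next I'll fit the guard and bed poses by model.

```bash
cat > fit.py <<'E'
from h import *
from scipy.optimize import least_squares
def boxsdf(p,c,h):
    q=abs(p-c)-h
    return np.linalg.norm(np.maximum(q,0),axis=1)+np.minimum(q.max(1),0)
def gsdf(p):
    return np.minimum(boxsdf(p,[0,0,.004],[.032,.048,.004]),boxsdf(p,[0,0,.039],[.012,.012,.031]))
def fitg(P,R0,t0,mode):
    # mode 'fix': yaw,x,y ; 'full'
    def T(v):
        if mode=='fix': return R.from_euler('z',v[2])*R0,np.r_[t0[:2]+v[:2],t0[2]]
        return R.from_rotvec(v[3:6])*R0,t0+v[:3]
    def f(v):
        r,t=T(v);return gsdf(r.inv().apply(P-t))
    s=least_squares(f,np.zeros(3 if mode=='fix' else 6),loss='soft_l1',f_scale=.002,x_scale=.01 if mode=='fix' else 1.)
    r,t=T(s.x);e=f(s.x);return r,t,np.sqrt(np.mean(np.minimum(abs(e),.01)**2)),s.x
E
python3 - <<'E'
from fit import *
import glob
P1=[np.load(f) for f in glob.glob('scene_o*.npy')];P1=[p for p in P1 if p[:,1].mean()>.1][0]
d=np.load('top0.npz');W=d['W'];hsv=cv2.cvtColor(d['px'],cv2.COLOR_BGR2HSV)
m=np.zeros(W.shape[:2],bool);m[210:255,138:188]=1
m&=np.isfinite(W[...,2])&(W[...,2]>.012)&(W[...,2]<.08)
P2=W[m&(hsv[...,1]>150)]
print(len(P1),len(P2),P2.min(0),P2.max(0))
s,c=np.sin(np.radians(18)),np.cos(np.radians(18))
R0=R.from_matrix(np.array([[-s,0,c],[0,-1,0],[c,0,s]])@np.diag([1,1,-1]) ) # placeholder
x=np.array([-s,0,c]);z=np.array([-c,0,-s]);y=np.cross(z,x);M=np.stack([x,y,z],1)
for nm,P in [('scene',P1),('top',P2),('both',np.r_[P1,P2])]:
  for y0 in (-.2,.2):
    R0=R.from_euler('z',y0)*R.from_matrix(M)
    for mode in ['fix','full']:
        r,t,e,v=fitg(P,R0,np.array([.455,.285,.033]),mode)
        zz=r.as_matrix()[:,2];print(nm,mode,t.round(4),'push yaw',np.degrees(np.arctan2(-zz[1],-zz[0])).round(2),'below',np.degrees(np.arcsin(-zz[2])).round(1),e.round(5))
for n in['scene','top']:
    Q=np.load(n+'_bed.npy');c=Q.mean(0)
    nv=np.linalg.svd(Q-c)[2][2];nv*=np.sign(nv[2]);
    rct=None
    yv=np.cross(nv,[1,0,0]);yv/=np.linalg.norm(yv);xv=np.cross(yv,nv)
    uv=np.stack([(Q-c)@xv,(Q-c)@yv],1).astype(np.float32)
    r=cv2.minAreaRect(uv);bp=cv2.boxPoints(r);print(n,r,(c+bp[:,:1]*xv+bp[:,1:]*yv).round(4).tolist())
E
```

```text
737 365 [0.39614528 0.23673287 0.01358524] [0.48174721 0.32935976 0.06869379]Traceback (most recent call last):
  File "<stdin>", line 10, in <module>
  File "scipy/spatial/transform/_rotation.pyx", line 1143, in scipy.spatial.transform._rotation.Rotation.from_matrix
ValueError: Non-positive determinant (left-handed or null coordinate frame) in rotation matrix 0: [[-0.30901699  0.         -0.95105652]
 [ 0.         -1.          0.        ]
 [ 0.95105652  0.         -0.30901699]].
```

```bash
python3 - <<'E'
from fit import *
import glob
P1=[np.load(f) for f in glob.glob('scene_o*.npy')];P1=[p for p in P1 if p[:,1].mean()>.1][0]
d=np.load('top0.npz');W=d['W'];hsv=cv2.cvtColor(d['px'],cv2.COLOR_BGR2HSV)
m=np.zeros(W.shape[:2],bool);m[210:255,138:188]=1
m&=np.isfinite(W[...,2])&(W[...,2]>.012)&(W[...,2]<.08)
P2=W[m&(hsv[...,1]>150)]
s,c=np.sin(np.radians(18)),np.cos(np.radians(18))
x=np.array([-s,0,c]);z=np.array([-c,0,-s]);y=np.cross(z,x);M=np.stack([x,y,z],1)
for nm,P in [('scene',P1),('top',P2),('both',np.r_[P1,P2])]:
  for y0 in (-.2,.2):
    R0=R.from_euler('z',y0)*R.from_matrix(M)
    for mode in ['fix','full']:
        r,t,e,v=fitg(P,R0,np.array([.455,.285,.033]),mode)
        zz=r.as_matrix()[:,2];print(nm,mode,t.round(4),'push yaw',np.degrees(np.arctan2(-zz[1],-zz[0])).round(2),'below',np.degrees(np.arcsin(-zz[2])).round(1),e.round(5))
for n in['scene','top']:
    Q=np.load(n+'_bed.npy');c=Q.mean(0)
    nv=np.linalg.svd(Q-c)[2][2];nv*=np.sign(nv[2])
    yv=np.cross(nv,[1,0,0]);yv/=np.linalg.norm(yv);xv=np.cross(yv,nv)
    uv=np.stack([(Q-c)@xv,(Q-c)@yv],1).astype(np.float32)
    r=cv2.minAreaRect(uv);bp=cv2.boxPoints(r);print(n,r,(c+bp[:,:1]*xv+bp[:,1:]*yv).round(4).tolist())
E
```

```text
scene fix [0.464  0.2847 0.033 ] push yaw 12.0 below 18.0 0.00192
scene full [0.4703 0.2858 0.0381] push yaw 12.36 below 18.6 0.00186
scene fix [0.464  0.2847 0.033 ] push yaw 12.0 below 18.0 0.00192
scene full [0.4701 0.2868 0.0382] push yaw 12.46 below 18.7 0.00187
top fix [0.4658 0.2859 0.033 ] push yaw 12.81 below 18.0 0.00176
top full [0.4656 0.286  0.0333] push yaw 13.09 below 18.9 0.00174
top fix [0.4658 0.2859 0.033 ] push yaw 12.81 below 18.0 0.00176
top full [0.4656 0.286  0.0333] push yaw 13.09 below 18.9 0.00174
both fix [0.4643 0.2852 0.033 ] push yaw 12.37 below 18.0 0.00195
both full [0.4679 0.2823 0.0355] push yaw 6.22 below 18.8 0.00232
both fix [0.4643 0.2852 0.033 ] push yaw 12.37 below 18.0 0.00195
both full [0.4643 0.2849 0.0336] push yaw 12.33 below 17.5 0.0019
scene ((0.00819871574640274, -0.0008361190557479858), (0.13021601736545563, 0.24068430066108704), 72.7956314086914) [[0.4036, -0.0575, 0.0329], [0.616, -0.1206, 0.1268], [0.6516, 0.0046, 0.1304], [0.4392, 0.0677, 0.0365]]
top ((0.0010087862610816956, 0.004525765776634216), (0.1357365846633911, 0.23791782557964325), 76.31108093261719) [[0.4072, -0.0636, 0.0323], [0.6205, -0.1118, 0.1262], [0.6501, 0.0207, 0.1269], [0.4369, 0.0689, 0.033]]
```

```bash
python3 - <<'E'
from h import *
for n in['scene','top']:
    Q=np.load(n+'_bed.npy');c=Q.mean(0)
    nv=np.linalg.svd(Q-c)[2][2];nv*=np.sign(nv[2])
    d=np.load(n+'0.npz');W=d['W'];g=cv2.cvtColor(d['px'],cv2.COLOR_BGR2HSV)
    for yaw in (-12.05,):
        h=np.array([np.cos(np.radians(yaw)),np.sin(np.radians(yaw)),0]);y=np.cross(nv,h);y/=np.linalg.norm(y);x=np.cross(y,nv)
        L=(W-c)@np.stack([x,y,nv],1)
        near=np.isfinite(L[...,2])&(abs(L[...,2])<.004)&(abs(L[...,1])<.1)&(abs(L[...,0])<.2)&(W[...,2]>.02)
        pale=near&(g[...,2]>130)&(g[...,1]<50)
        p=L[pale]
        print(n,'x range',np.percentile(p[:,0],[.3,1,99,99.7]).round(4))
        for a in np.arange(-.1,.06,.02):
            k=p[(p[:,0]>a)&(p[:,0]<a+.02)];print(round(a,2),np.percentile(k[:,1],[1,99]).round(4),len(k), 'mid',np.percentile(k[:,1],[1,99]).mean().round(4))
        dark=near&(g[...,2]<110)&(abs(L[...,1])<.045);print('dark x',np.percentile(L[dark][:,0],[2,10,25,50]).round(3))
        lo=np.percentile(p[:,0],1)
        mid=np.mean([np.percentile(p[(p[:,0]>a)&(p[:,0]<a+.02)][:,1],[1,99]).mean() for a in np.arange(-.08,.06,.02)])
        print('low end',(c+x*lo+y*mid).round(4),'bed_face',(c+x*(lo+.09)+y*mid).round(4))
E
```

```text
scene x range [-0.1074 -0.1053  0.1235  0.1248]
-0.1 [-0.0549  0.0588] 173 mid 0.002
-0.08 [-0.0544  0.0601] 175 mid 0.0029
-0.06 [-0.0534  0.0616] 176 mid 0.0041
-0.04 [-0.0559  0.0548] 185 mid -0.0006
-0.02 [-0.0606  0.061 ] 192 mid 0.0002
0.0 [-0.0603  0.0587] 198 mid -0.0008
0.02 [-0.0541  0.062 ] 199 mid 0.004
0.04 [-0.0589  0.0603] 155 mid 0.0007
dark x [0.055 0.058 0.061 0.068]
low end [ 0.4254 -0.0053  0.0372] bed_face [ 0.5064 -0.0225  0.0724]
top x range [-0.115  -0.1125  0.1169  0.1183]
-0.1 [-0.0613  0.0605] 248 mid -0.0004
-0.08 [-0.0614  0.0591] 254 mid -0.0011
-0.06 [-0.0615  0.0596] 252 mid -0.001
-0.04 [-0.0612  0.0607] 281 mid -0.0003
-0.02 [-0.0615  0.0597] 263 mid -0.0009
0.0 [-0.0611  0.0587] 260 mid -0.0012
0.02 [-0.0602  0.0584] 272 mid -0.0009
0.04 [-0.0617  0.0599] 145 mid -0.0009
dark x [0.051 0.052 0.055 0.059]
low end [ 0.4265 -0.0053  0.0352] bed_face [ 0.5074 -0.0226  0.0708]
```

```bash
python3 - <<'E'
from h import *
g=np.array([.4645,.2853]);a=np.radians(12.4);u=np.array([np.cos(a),np.sin(a)]);v=np.array([-u[1],u[0]])
for n in['scene','top']:
    d=np.load(n+'0.npz');W=d['W'];h=cv2.cvtColor(d['px'],cv2.COLOR_BGR2HSV)
    m=(h[...,0]>125)&(h[...,0]<160)&(h[...,1]>100)&np.isfinite(W[...,2])
    P=W[m];P=P[P[:,2]>.005];print(n,len(P),P.min(0).round(3),P.max(0).round(3))
    L=np.stack([(P[:,:2]-g)@u,(P[:,:2]-g)@v,P[:,2]],1)
    k=L[L[:,0]>-.07];print(k[np.argsort(-k[:,1])][:8].round(3).tolist())
    for w in [('mill',(.0,0))]:pass
E
```

```text
scene 640 [ 0.101 -0.503  0.005] [0.906 0.487 0.266]
[[0.454, 0.008, 0.036], [0.153, -0.721, 0.147], [0.147, -0.722, 0.142], [0.157, -0.722, 0.132], [0.153, -0.724, 0.141], [0.155, -0.724, 0.133], [0.148, -0.725, 0.141], [0.153, -0.725, 0.136]]
top 500 [ 0.292 -0.499  0.008] [0.803 0.216 0.147]
[[0.149, -0.72, 0.145], [0.148, -0.722, 0.138], [0.144, -0.723, 0.14], [0.153, -0.726, 0.14], [0.148, -0.726, 0.144], [0.151, -0.727, 0.136], [0.149, -0.727, 0.134], [0.146, -0.727, 0.14]]
```

Emit:
{"fn": "arm_command", "kwargs": {"rows": [-1.5,1,-2.7,0,-3,0,0.2,-17.3,10.4,-32.5,0,-28.15,0,0.2,-17.3,10.4,-32.5,0,-28.15,0,0.2,-17.3,10.4,-32.5,0,-28.15,0,0.2,-17.3,10.4,-32.5,0,-28.15,0,0.2,-17.3,10.4,-32.5,0,-28.15,0,0.2,-17.3,10.4,-32.5,0,-28.15,0,0.2,-17.3,10.4,-32.5,0,-28.15,0,0.2,-17.3,10.4,-32.5,0,-28.15,0,0.2,-17.3,10.4,-32.5,0,-28.15,0,0.2,-17.3,10.4,-32.5,0,-28.15,0,0.2,-17.3,10.4,-32.5,0,-28.15,0,0.2]}}

```text
time: 2.3
ee_pos: [0.4156, 0.2736, 0.1994]
tcp_rot: [-89.9, 0.0, 102.2]
wrist_force: [-0.3, -0.1, -0.8]
opening: 0.0511
```

```bash
python3 - <<'E'
from h import *
o=sensors.get_obs()
for k in ['time','q','ee_pos','tcp_rot','wrist_force','opening']:print(k,np.round(o[k],4))
E
```

```text
time 2.3
q [ 3.33528e+01 -2.94040e+00 -9.50480e+00  8.34968e+01  7.70000e-03
  2.11163e+01]
ee_pos [0.4156 0.2736 0.1994]
tcp_rot [-8.994010e+01  1.490000e-02  1.022365e+02]
wrist_force [-0.2792 -0.0886 -0.7809]
opening 0.0511
```

Emit:
{"fn": "arm_command", "kwargs": {"rows": [0,4,0,0,0,0,0.2,0,8.2,0,0,0,0,0.2,0,8.2,0,0,0,0,0.2,0,8.2,-1.5,0,0,0,0.2,0,8.2,-2.0,0,0,0,0.2,0,8.2,-2.5,0,0,0,0.2,0,8.2,-3.0,0,0,0,0.2,0,8.2,-3.4,0,0,0,0.2,0,8.2,-3.8,0,0,0,0.2,0,8.2,-4.2,0,0,0,0.2,0,8.2,-4.6,0,0,0,0.2,0,8.2,-5.0,0,0,0,0.2]}}

```text
time: 3.3
ee_pos: [0.4643, 0.2855, 0.118]
tcp_rot: [-90.0, -0.0, 102.4]
wrist_force: [-1.3, -0.1, 0.3]
opening: 0.0514
```

```bash
python3 - <<'E'
from h import *
c=cam('scene');p=c['pixels'];cv2.imwrite('pics/s2.png',cv2.resize(p[170:300,270:420],(750,600)[:2],interpolation=cv2.INTER_CUBIC))
o=sensors.get_obs();print(o['time'],o['ee_pos'],o['wrist_force'])
E
```

```text
3.35 [0.46479601 0.2855634  0.11790201] [-0.24767115 -0.11248027  0.29488814]
```

View pics/s2.png

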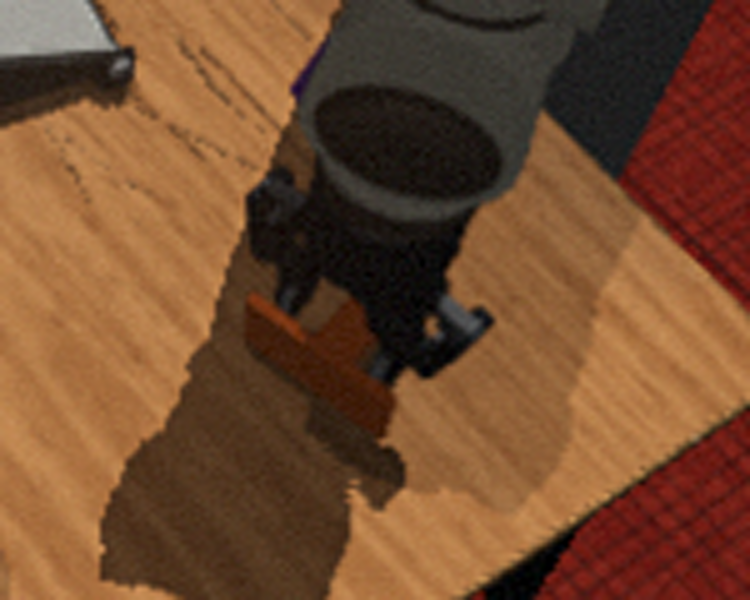

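The plate is tipping and the fingers straddle the grip. I'll keep pushing.

Emit:
{"fn": "arm_command", "kwargs": {"rows": [0,0,-0.4,0,0,0,0.2,0,0,-0.8,0,0,0,0.2,0,0,-1.2,0,0,0,0.2,0,0,-1.6,0,0,0,0.2,0,0,-2.0,0,0,0,0.2,0,0,-2.4,0,0,0,0.2,0,0,-2.8,0,0,0,0.2,0,0,-2.8,0,0,0,0.2,0,0,-2.8,0,0,0,0.2]}}

```text
time: 4.1
ee_pos: [0.4914, 0.2914, 0.1178]
tcp_rot: [-90.0, 0.0, 102.4]
wrist_force: [-0.2, 0.0, -1.1]
opening: 0.051
```

```bash
python3 - <<'E'
from h import *
c=cam('scene');p=c['pixels'];cv2.imwrite('pics/s3.png',cv2.resize(p[170:300,270:420],(750,600)[:2],interpolation=cv2.INTER_CUBIC))
o=sensors.get_obs();print(o['time'],o['ee_pos'],o['wrist_force'])
E
```

```text
4.15 [0.49126695 0.29138278 0.11779497] [-0.02140643  0.14748007 -0.34869283]
```

View pics/s3.png

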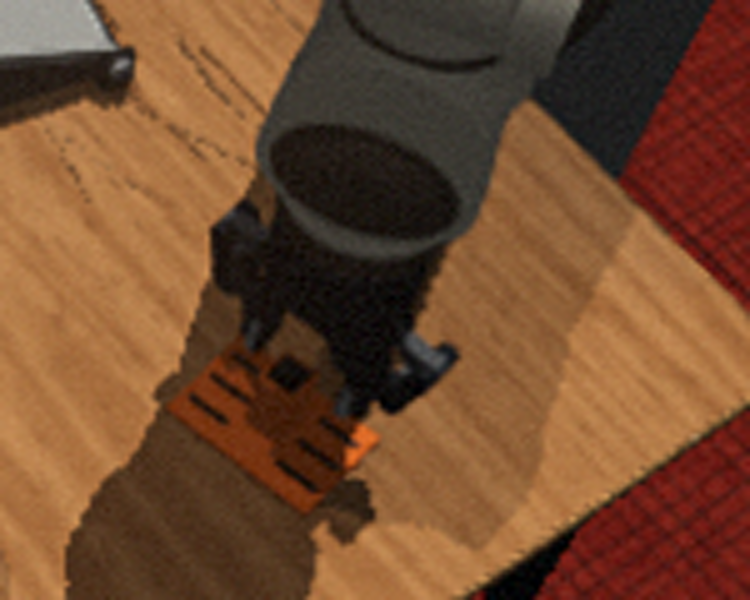

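Emit:
{"fn": "arm_command", "kwargs": {"rows": [0,-4,0,0,0,0,0.2,0,-8,0,0,0,0,0.3,0,-9,6,0,0,0,0.3,0,-9,8,0,0,0,0.3,0,-9,8,0,0,0,0.3]}}

```text
time: 4.57
ee_pos: [0.4088, 0.273, 0.2093]
tcp_rot: [-89.9, -0.0, 102.5]
wrist_force: [1.0, 0.2, 0.0]
opening: 0.0552
```

```bash
cat > look.py <<'E'
from fit import *
import sys
tag=sys.argv[1]
PP=[]
for n,b in [('scene',(170,300,270,420)),('top',(180,280,120,240))]:
    c=cam(n);p=c['pixels'];W=cloud(c);hsv=cv2.cvtColor(p,cv2.COLOR_BGR2HSV)
    k=p[b[0]:b[1],b[2]:b[3]];cv2.imwrite(f'pics/{n}_{tag}.png',cv2.resize(k,None,fx=4,fy=4,interpolation=cv2.INTER_CUBIC))
    m=(hsv[...,0]>4)&(hsv[...,0]<18)&(hsv[...,1]>185)&np.isfinite(W[...,2])&(W[...,2]>0.004)&(W[...,2]<0.08)
    m&=(np.linalg.norm(W[...,:2]-[.5055,.2943],axis=-1)<.085)
    P=W[m];PP.append(P);print(n,len(P),P.min(0).round(3),P.max(0).round(3))
for nm,P in [('scene',PP[0]),('top',PP[1]),('both',np.concatenate(PP))]:
  if len(P)<60: continue
  for mode in ['fix','full']:
    r,t,e,v=fitg(P,R.from_euler('z',12.4,degrees=True),np.array([.5055,.2943,0]),mode)
    M=r.as_matrix();print(nm,mode,t.round(4),'yaw',np.degrees(np.arctan2(M[1,0],M[0,0])).round(2),'tilt',np.degrees(np.arccos(M[2,2])).round(2),e.round(5))
o=sensors.get_obs();print(o['time'],o['ee_pos'],o['tcp_rot'],o['wrist_force'])
E
python3 look.py a
```

```text
scene 759 [0.468 0.244 0.004] [0.547 0.348 0.077]
top 364 [0.474 0.242 0.004] [0.543 0.344 0.074]
scene fix [0.505  0.2943 0.    ] yaw 12.69 tilt nan 0.00254
scene full [0.5051 0.294  0.0023] yaw 13.14 tilt 0.3 0.00189
top fix [0.5081 0.295  0.    ] yaw 11.71 tilt 0.0 0.0021
top full [ 5.083e-01  2.943e-01 -3.000e-04] yaw 14.19 tilt 1.0 0.00206
both fix [0.5053 0.2944 0.    ] yaw 13.44 tilt 0.0 0.00243
both full [0.5051 0.2944 0.0021] yaw 13.62 tilt 0.4 0.00204
4.6667 [0.41225094 0.27416333 0.20865068] [-9.00907592e+01 -3.11016121e-02  1.02462953e+02] [0.22195274 0.22505261 0.36461624]look.py:15: RuntimeWarning: invalid value encountered in arccos
  M=r.as_matrix();print(nm,mode,t.round(4),'yaw',np.degrees(np.arctan2(M[1,0],M[0,0])).round(2),'tilt',np.degrees(np.arccos(M[2,2])).round(2),e.round(5))
```

View pics/scene_a.png

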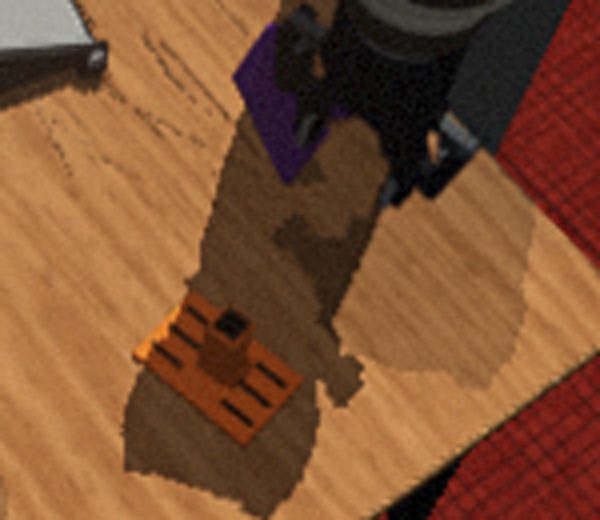

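Emit:
{"fn": "arm_command", "kwargs": {"rows": [0,0,-4,0,-0.5,0,0.3,0,0,-8,0,-0.5,0,0.3,0,0,-9.6,0,-0.5,0,0.3,0,3,-9.6,0,-0.5,0,0.3,0,6,-9.6,0,-0.5,0,0.3,0,9,-9.6,0,-0.5,0,0.3,0,11.4,-9.6,0,-0.5,0,0.3,0,11.4,-9.6,0,-0.5,0,0.3,0,11.4,-9.6,0,-0.5,0,0.3], "force": 50}}

```text
time: 5.42
ee_pos: [0.5068, 0.2945, 0.0927]
tcp_rot: [-89.8, 0.1, 102.9]
wrist_force: [-0.4, 0.9, 0.7]
opening: 0.0555
```

```bash
python3 - <<'E'
from h import *
c=cam('scene');p=c['pixels'];cv2.imwrite('pics/s4.png',cv2.resize(p[170:300,270:420],(750,600)[:2],interpolation=cv2.INTER_CUBIC))
o=sensors.get_obs();print(o['time'],o['ee_pos'],o['wrist_force'])
E
```

```text
5.4667 [0.50749224 0.29499641 0.09450734] [-0.337875    0.31288166  1.72258945]
```

View pics/s4.png

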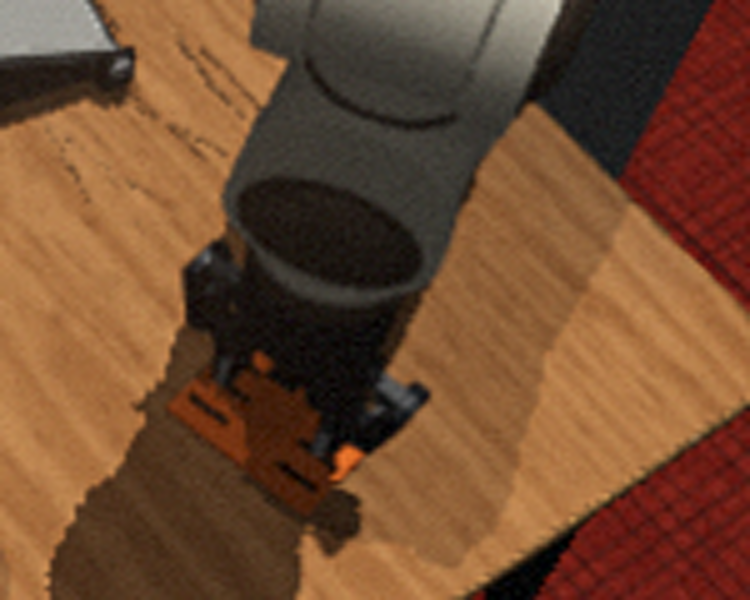

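Grip is between the fingers. I'll close now.

Emit:
{"fn": "arm_command", "kwargs": {"rows": [0,0,0,0,0,0,-1,0,0,0,0,0,0,-1,0,0,0,0,0,0,-1,0,0,0,0,0,0,-1,0,0,0,0,0,0,-1,0,0,0,0,0,0,-1,0,0,0,0,0,0,-1], "force": 60}}

```text
time: 6.05
ee_pos: [0.5078, 0.2954, 0.0959]
tcp_rot: [-90.2, -0.1, 102.9]
wrist_force: [0.5, -0.4, 6.2]
opening: 0.0232
```

Emit:
{"fn": "arm_command", "kwargs": {"rows": [0,-2,0,0,0,0,-1,0,-5,0,0,0,0,-1,0,-8,0,0,0,0,-1,0,-11,0,0,0,0,-1,0,-14,0,0,0,0,-1,0,-14,0,0,0,0,-1,0,-14,0,0,0,0,-1]}}

```text
time: 6.63
ee_pos: [0.5075, 0.2952, 0.2362]
tcp_rot: [-90.2, -0.1, 102.9]
wrist_force: [0.4, 0.3, -2.1]
opening: 0.0231
```

```bash
cat > look2.py <<'E'
from fit import *
import sys
tag=sys.argv[1]
o=sensors.get_obs();Rt=R.from_euler('xyz',o['tcp_rot'],degrees=True);p0=o['ee_pos']
print(o['time'],p0,o['tcp_rot'],o['q'].round(1),o['wrist_force'],o['opening'])
# guard nominal in tool: z_g=-y_t, y_g=x_t or -, x_g
d=float(sys.argv[2]) if len(sys.argv)>2 else .094
MG=np.stack([[0,0,-1],[1,0,0],[0,-1,0]],1).astype(float)  # cols x_g,y_g,z_g in tool
R0=Rt*R.from_matrix(MG);t0=p0+Rt.apply([0,d,0])
cen=p0+Rt.apply([0,d-.03,0]);PP=[]
for n in ['scene','top']:
    c=cam(n);p=c['pixels'];W=cloud(c);hsv=cv2.cvtColor(p,cv2.COLOR_BGR2HSV)
    m=(hsv[...,0]>3)&(hsv[...,0]<18)&(hsv[...,1]>185)&np.isfinite(W[...,2])&(np.linalg.norm(W-cen,axis=-1)<.075)
    L=R0.inv().apply((W-t0).reshape(-1,3)).reshape(W.shape)
    m&=(abs(L[...,0])<.05)&(abs(L[...,1])<.06)&(L[...,2]>-.008)
    P=W[m];PP.append(P)
    v,u=np.where(m)
    if len(u)<5: print(n,'none');continue
    cu,cv=int(u.mean()),int(v.mean());k=p[max(0,cv-60):cv+60,max(0,cu-75):cu+75]
    cv2.imwrite(f'pics/{n}_{tag}.png',cv2.resize(k,None,fx=5,fy=5,interpolation=cv2.INTER_CUBIC))
    print(n,len(P))
for nm,P in [('scene',PP[0]),('top',PP[1]),('both',np.concatenate(PP))]:
  if len(P)<60: continue
  r,t,e,v=fitg(P,R0,t0,'full')
  print(nm,'t tool',(Rt.inv().apply(t-p0)*1000).round(1),'drot tool deg',np.degrees((Rt.inv()*r*R.from_matrix(MG).inv()).as_rotvec()).round(1),'e',e.round(5),'world',t.round(4))
  if 'B' in sys.argv:
    bp=np.array([.507,-.0225,.0715]);s,yw=np.radians(23.1),np.radians(-12.05)
    RB=R.from_euler('z',yw)*R.from_euler('y',-s)
    rel=RB.inv()*r; print('   bed frame',(RB.inv().apply(t-bp)*1000).round(1),rel.as_rotvec(degrees=True).round(1))
E
python3 look2.py b
```

```text
6.6333 [0.50752241 0.29522413 0.23620152] [-9.02243311e+01 -7.08700551e-02  1.02906726e+02] [30.2  9.   7.  87.8  0.  17.3] [ 0.43161573  0.33890324 -2.07558442] 0.02312994621385399
scene 707
top 128
scene t tool [ 2.9 94.2  2.9] drot tool deg [ 0.3 -1.4 -0.7] e 0.00197 world [0.5044 0.2976 0.142 ]
top t tool [ 2.  87.9 -0.6] drot tool deg [-3.5  0.7 -6.9] e 0.00199 world [0.508  0.2975 0.1483]
both t tool [ 2.7 94.4  2.3] drot tool deg [-0.3 -2.3 -0.9] e 0.00202 world [0.505  0.2975 0.1417]
```

View pics/scene_b.png

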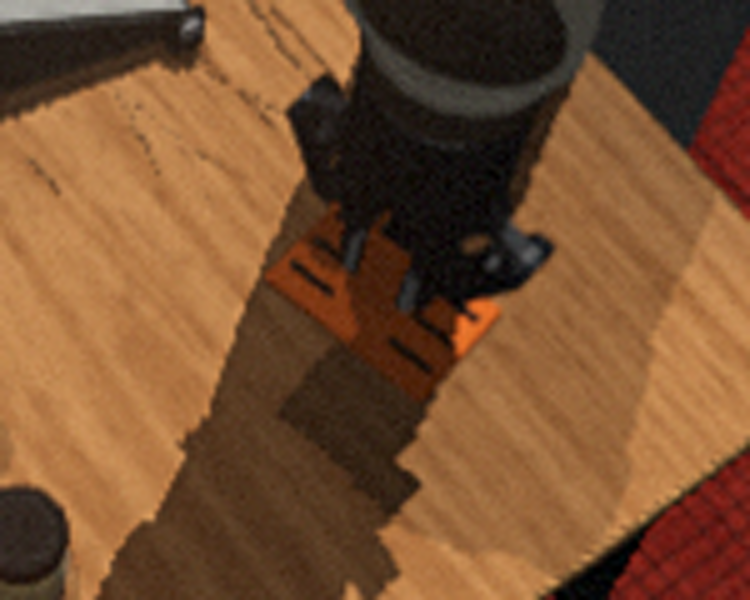

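```bash
cat > plan.py <<'E'
from h import *
import sys
bp=np.array([.507,-.0225,.0715]);s,yw=np.radians(23.1),np.radians(-12.05)
RB=R.from_euler('z',yw)*R.from_euler('y',-s)
MG=R.from_matrix(np.stack([[0,0,-1],[1,0,0],[0,-1,0]],1).astype(float))
RT=RB*MG.inv()
o=sensors.get_obs();Rt=R.from_euler('xyz',o['tcp_rot'],degrees=True);p0=o['ee_pos']
off=np.array([float(a) for a in sys.argv[1:4]])
tg=bp+RB.apply(off);tt=tg-RT.apply([0.0,.095,0])
print(o['time'],'target tcp',tt,'delta cm',(Rt.inv().apply(tt-p0)*100).round(2),'rotvec',(Rt.inv()*RT).as_rotvec(degrees=True).round(2))
print('normal offset dir in tool: -y; now tcp bed frame',RB.inv().apply(p0-bp).round(4),o['wrist_force'],'Fn',RB.inv().apply(o['wrist_force']).round(2))
E
python3 plan.py -.02 0 .06
```

```text
6.7333 target tcp [ 0.42953662 -0.00596398  0.20622559] delta cm [-27.59   2.71  14.24] rotvec [-22.77  24.62   5.01]
normal offset dir in tool: -y; now tcp bed frame [0.0022 0.3102 0.1748] [-0.23440644 -0.58745609 -2.1525222 ] Fn [-0.94 -0.62 -1.94]
```

Emit:
{"fn": "arm_command", "kwargs": {"rows": [-2.8,0.3,1.4,-2.3,2.5,0.5,-1,-5.5,0.5,2.8,-4.6,4.9,1,-1,-8.3,0.8,4.3,-6.8,7.4,1.5,-1,-11,1.1,5.7,-9.1,9.8,2,-1,-13.8,1.4,7.1,-11.4,12.3,2.5,-1,-16.6,1.6,8.5,-13.7,14.8,3,-1,-19.3,1.9,10,-15.9,17.2,3.5,-1,-22.1,2.2,11.4,-18.2,19.7,4,-1,-24.8,2.4,12.8,-20.5,22.2,4.5,-1,-27.6,2.7,14.2,-22.77,24.62,5.01,-1,-27.6,2.7,14.2,-22.77,24.62,5.01,-1,-27.6,2.7,14.2,-22.77,24.62,5.01,-1]}}

```text
time: 7.73
ee_pos: [0.429, -0.0071, 0.2053]
tcp_rot: [-113.0, -0.0, 77.8]
wrist_force: [0.4, 0.5, -1.1]
opening: 0.0232
```

```bash
python3 look2.py c .095 B; python3 plan.py -.02 0 .06
```

```text
7.7333 [ 0.42895623 -0.00706774  0.2053356 ] [-1.13047447e+02 -1.62931806e-02  7.77880751e+01] [  1.7 -32.7 -34.4  65.8  -5.4  12.9] [ 0.43475052  0.53265919 -1.06574255] 0.023206019574609986
scene 460
top 329
scene t tool [ 0.3 94.4  1.6] drot tool deg [-0.2  0.6  0.1] e 0.0018 world [ 0.4637 -0.0143  0.1179]
   bed frame [-22.3  -1.   59.9] [-0.1 -0.2 -0.8]
top t tool [-1.4 95.6  0.9] drot tool deg [ 1.8 -0.  -0.6] e 0.00194 world [ 0.4644 -0.0161  0.117 ]
   bed frame [-21.7  -2.6  58.7] [ 0.5  1.9 -0.1]
both t tool [ 0.  94.6  1.8] drot tool deg [0.6 1.  0. ] e 0.00197 world [ 0.4636 -0.0145  0.1176]
   bed frame [-22.5  -1.3  59.7] [-0.1  0.7 -1.1]
7.8333 target tcp [ 0.42953662 -0.00596398  0.20622559] delta cm [-0.04 -0.02  0.03] rotvec [-0.05  0.    0.03]
normal offset dir in tool: -y; now tcp bed frame [-0.0197  0.0004  0.1548] [-0.15976187  0.46546831 -1.25877727] Fn [-0.73  0.42 -1.06]
```

View pics/scene_c.png

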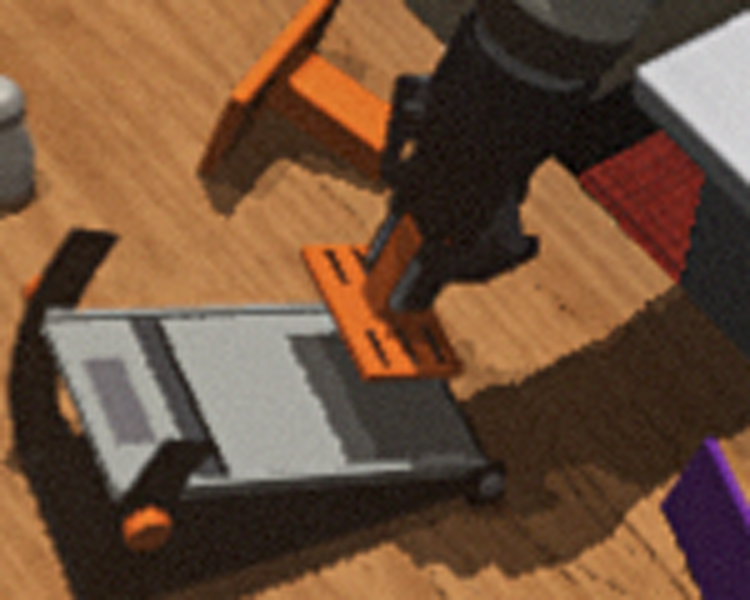

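The guard is held square above the bed. I'll go down along the normal.

Emit:
{"fn": "arm_command", "kwargs": {"rows": [0,1,0,0,0,0,-1,0,2,0,0,0,0,-1,0,3,0,0,0,0,-1,0,4,0,0,0,0,-1,0,4.7,0,0,0,0,-1,0,5.2,0,0,0,0,-1,0,5.2,0,0,0,0,-1,0,5.2,0,0,0,0,-1]}}

```text
time: 8.5
ee_pos: [0.4501, -0.0101, 0.1588]
tcp_rot: [-113.1, -0.0, 77.9]
wrist_force: [0.2, -0.7, -1.6]
opening: 0.0231
```

```bash
python3 plan.py -.02 0 .0
```

```text
8.5 target tcp [ 0.45255815 -0.01087836  0.1510363 ] delta cm [-0.02  0.81  0.07] rotvec [-0.01 -0.01  0.02]
normal offset dir in tool: -y; now tcp bed frame [-0.0193  0.0002  0.1031] [ 0.23939429 -0.66406008 -1.64376242] Fn [-0.3  -0.6  -1.66]
```

Emit:
{"fn": "arm_command", "kwargs": {"rows": [0,0.2,0,0,0,0,-1,0,0.4,0,0,0,0,-1,0,0.5,0,0,0,0,-1,0,0.6,0,0,0,0,-1,0,0.6,0,0,0,0,-1]}}

```text
time: 8.92
ee_pos: [0.4524, -0.0106, 0.1535]
tcp_rot: [-113.1, -0.0, 77.9]
wrist_force: [0.5, 0.2, -1.7]
opening: 0.0232
```

```bash
python3 plan.py -.02 0 .0
```

```text
8.9167 target tcp [ 0.45255815 -0.01087836  0.1510363 ] delta cm [-0.02  0.23  0.08] rotvec [ 0.03 -0.01  0.02]
normal offset dir in tool: -y; now tcp bed frame [-0.0192  0.0002  0.0973] [ 0.4620763   0.15531665 -1.68391514] Fn [-0.27  0.25 -1.71]
```

Emit:
{"fn": "arm_command", "kwargs": {"rows": [0,0.07,0,0,0,0,-1,0,0.14,0,0,0,0,-1,0,0.2,0,0,0,0,-1,0,0.2,0,0,0,0,-1,0,0.2,0,0,0,0,-1]}}

```text
time: 9.33
ee_pos: [0.4532, -0.0107, 0.1521]
tcp_rot: [-113.1, -0.0, 78.0]
wrist_force: [-5.3, 2.6, 4.6]
opening: 0.0236
```

```bash
python3 plan.py -.02 0 .0
```

```text
9.3333 target tcp [ 0.45255815 -0.01087836  0.1510363 ] delta cm [-0.03  0.08  0.1 ] rotvec [ 0.05 -0.01  0.04]
normal offset dir in tool: -y; now tcp bed frame [-0.019   0.0003  0.0958] [-5.30123018  2.55565799  4.57077682] Fn [-3.47  1.39  6.45]
```

```bash
python3 look2.py d .095 B; python3 - <<'E'
from h import *
o=sensors.get_obs();Rt=R.from_euler('xyz',o['tcp_rot'],degrees=True)
print('F tool',Rt.inv().apply(o['wrist_force']).round(2),'M tool',Rt.inv().apply(o['torque']).round(3))
E
```

```text
9.3333 [ 0.45318076 -0.01071998  0.15212191] [-1.13148045e+02 -3.86014298e-02  7.79514982e+01] [  1.  -28.7 -38.   58.1  -5.1  12.1] [-5.30123018  2.55565799  4.57077682] 0.023581508058975225
scene 418
top 284
scene t tool [ 0.8 94.8  1.6] drot tool deg [-0.4  3.4 -0.3] e 0.00161 world [ 0.4883 -0.0173  0.0643]
   bed frame [-20.6   1.2   1. ] [ 0.4 -0.5 -3.4]
top t tool [-1.6 94.8  0.9] drot tool deg [1.1 5.  0.9] e 0.00235 world [ 0.4884 -0.0198  0.0646]
   bed frame [-19.9  -1.3   1. ] [-0.8  1.  -5. ]
both t tool [ 0.3 94.8  1.5] drot tool deg [-0.1  3.4 -0. ] e 0.00199 world [ 0.4884 -0.0178  0.0644]
   bed frame [-20.4   0.7   1. ] [ 0.1 -0.2 -3.4]
F tool [ 0.52 -6.09  4.16] M tool [0.964 0.098 0.113]
```

View pics/scene_d.png

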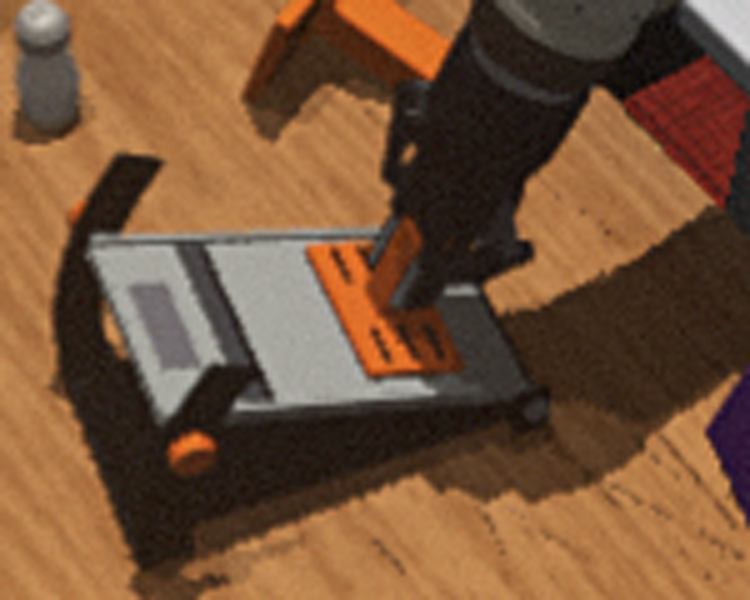

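View pics/top_d.png

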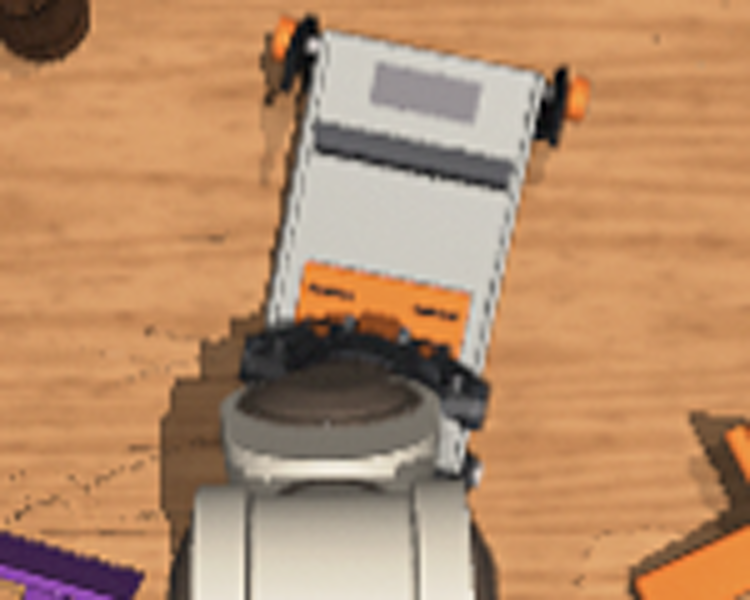

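Emit:
{"fn": "arm_command", "kwargs": {"rows": [0,0.05,0,0,0,0,-1,0,0.1,0,0,0,0,-1,0,0.1,0,0,0,0,-1,0,0.1,0,0,0,0,-1]}}

```text
time: 9.77
ee_pos: [0.4532, -0.0107, 0.152]
tcp_rot: [-113.1, -0.0, 78.0]
wrist_force: [-17.7, 3.3, 14.8]
opening: 0.0233
```

```bash
cat > f.py <<'E'
from h import *
o=sensors.get_obs();Rt=R.from_euler('xyz',o['tcp_rot'],degrees=True)
print(o['time'],'F tool',Rt.inv().apply(o['wrist_force']).round(2),'M tool',Rt.inv().apply(o['torque']).round(3),o['opening'])
E
python3 f.py; python3 plan.py -.02 0 .0
```

```text
9.7667 F tool [ -0.49 -20.64  10.76] M tool [2.21  0.097 0.455] 0.023285666902576753
9.7667 target tcp [ 0.45255815 -0.01087836  0.1510363 ] delta cm [-0.03  0.06  0.1 ] rotvec [ 0.04 -0.    0.04]
normal offset dir in tool: -y; now tcp bed frame [-0.019   0.0003  0.0956] [-17.71381121   3.26884084  14.75336541] Fn [-10.77  -0.5   20.63]
```

Emit:
{"fn": "arm_command", "kwargs": {"rows": [0,0,0.04,0,0,0,-1,0,0,0.08,0,0,0,-1,0,0,0.08,0,0,0,-1,0,0,0.08,0,0,0,-1]}}

```text
time: 10.1
ee_pos: [0.4531, -0.0107, 0.152]
tcp_rot: [-113.2, -0.0, 78.0]
wrist_force: [-10.3, 3.1, 11.3]
opening: 0.0232
```

```bash
python3 f.py; python3 plan.py -.02 0 .0
```

```text
10.1 F tool [  0.85 -14.58   5.4 ] M tool [1.326 0.107 0.48 ] 0.023245056821260848
10.1 target tcp [ 0.45255815 -0.01087836  0.1510363 ] delta cm [-0.03  0.07  0.08] rotvec [ 0.14 -0.01  0.04]
normal offset dir in tool: -y; now tcp bed frame [-0.0192  0.0003  0.0957] [-10.30064962   3.05857813  11.26527724] Fn [-5.43  0.84 14.56]
```

Emit:
{"fn": "arm_command", "kwargs": {"rows": [0,0,-0.02,0.3,0,0,-1,0,0,-0.05,0.6,0,0,-1,0,0,-0.05,0.6,0,0,-1,0,0,-0.05,0.6,0,0,-1]}}

```text
time: 10.43
ee_pos: [0.4538, -0.0108, 0.1525]
tcp_rot: [-112.7, -0.0, 77.9]
wrist_force: [-10.5, 2.3, 12.0]
opening: 0.0235
```

```bash
python3 f.py; python3 plan.py -.02 0 .0
```

```text
10.4333 F tool [  0.07 -15.24   5.24] M tool [0.931 0.062 0.439] 0.023512078101209147
10.4333 target tcp [ 0.45255815 -0.01087836  0.1510363 ] delta cm [-0.03  0.09  0.16] rotvec [-0.43 -0.02  0.04]
normal offset dir in tool: -y; now tcp bed frame [-0.0184  0.0003  0.0958] [-10.45356676   2.29737504  12.0407095 ] Fn [-5.12  0.06 15.27]
```

Emit:
{"fn": "arm_command", "kwargs": {"rows": [0,-0.03,0.04,0,0,0,-1,0,-0.03,0.04,0,0,0,-1,0,-0.03,0.04,0,0,0,-1,0,-0.03,0.04,0,0,0,-1,0,-0.03,0.04,0,0,0,-1,0,-0.03,0.04,0,0,0,-1]}}

```text
time: 10.93
ee_pos: [0.4536, -0.0108, 0.1524]
tcp_rot: [-112.7, -0.0, 77.9]
wrist_force: [-3.4, 0.1, 7.7]
opening: 0.0233
```

```bash
python3 f.py; python3 plan.py -.02 0 .0; python3 look2.py e .095 B;python3 f.py
```

```text
10.9333 F tool [-0.59 -8.38  0.08] M tool [0.216 0.007 0.372] 0.023307427832747404
10.9333 target tcp [ 0.45255815 -0.01087836  0.1510363 ] delta cm [-0.03  0.09  0.15] rotvec [-0.38 -0.02  0.03]
normal offset dir in tool: -y; now tcp bed frame [-0.0185  0.0003  0.0959] [-3.36276874  0.11174372  7.70292644] Fn [-0.02 -0.59  8.38]
10.9333 [ 0.45363624 -0.01080872  0.15243796] [-1.12715628e+02 -3.73449882e-02  7.79408305e+01] [  1.  -28.3 -37.5  58.5  -5.   12. ] [-3.36276874  0.11174372  7.70292644] 0.023307427832747404
scene 416
top 264
scene t tool [ 0.6 94.5  1.2] drot tool deg [-0.5  3.6 -0.2] e 0.00163 world [ 0.4884 -0.0176  0.0648]
   bed frame [-20.3   0.9   1.4] [ 0.2 -0.2 -3.7]
top t tool [-4.1 95.4  0.8] drot tool deg [ 1.6 -3.7 -0.5] e 0.00197 world [ 0.488  -0.0223  0.0642]
   bed frame [-20.   -3.8   0.5] [0.5 2.  3.7]
both t tool [-0.9 94.6  1.6] drot tool deg [ 0.3  0.3 -0.5] e 0.00187 world [ 0.4878 -0.019   0.0645]
   bed frame [-20.7  -0.6   1.3] [ 0.5  0.7 -0.3]
11.0333 F tool [-0.67 -8.93  0.43] M tool [ 0.195 -0.025  0.391] 0.023491534550283397
```

View pics/scene_e.png

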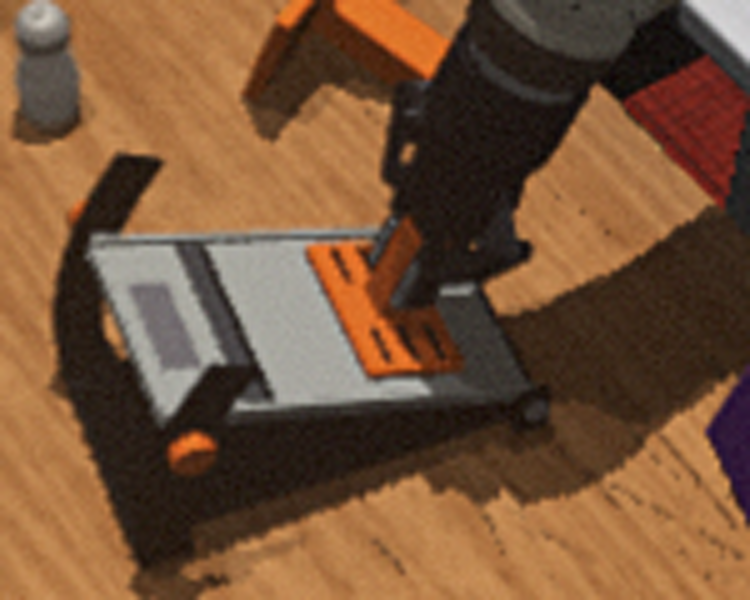

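Emit:
{"fn": "arm_command", "kwargs": {"rows": [0.03,0,0,0,0,0.2,-1,0.07,0,0,0,0,0.4,-1,0.07,0,0,0,0,0.4,-1,0.07,0,0,0,0,0.4,-1,0.07,0,0,0,0,0.4,-1,0.07,0,0,0,0,0.4,-1]}}

```text
time: 11.53
ee_pos: [0.4537, -0.0102, 0.1525]
tcp_rot: [-112.7, 0.3, 77.8]
wrist_force: [-6.0, -1.1, 9.4]
opening: 0.0233
```

```bash
python3 f.py; python3 plan.py -.02 0 .0; python3 - <<'E'
from h import *
W0=np.load('top0.npz')
c=cam('top');cv2.imwrite('pics/t9.png',cv2.resize(c['pixels'][110:310,130:400],None,fx=2.9,fy=2.9)[:600])
for t in ['jar','pepper_mill','salt_shaker']:print(t,[np.round(d['location']) for d in models.spot_point(t,'top')][:2])
E
python3 f.py
```

```text
11.5333 F tool [ -2.43 -10.86   1.53] M tool [0.287 0.021 0.224] 0.02325331428816404
11.5333 target tcp [ 0.45255815 -0.01087836  0.1510363 ] delta cm [-0.09  0.1   0.15] rotvec [-0.39 -0.04 -0.38]
normal offset dir in tool: -y; now tcp bed frame [-0.0185  0.0009  0.0959] [-5.98455215 -1.13086615  9.44415445] Fn [-1.46 -2.36 10.89]
jar [array([171., 145.])]
pepper_mill [array([201., 148.])]
salt_shaker [array([362., 194.])]
11.7333 F tool [ -3.07 -10.91   1.09] M tool [0.374 0.011 0.184] 0.023399137875453207
```

View pics/t9.png

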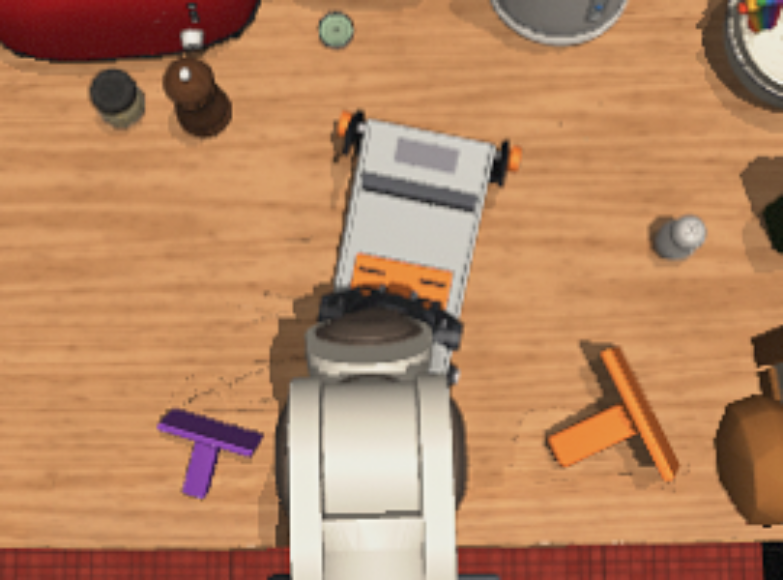

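The push is steady at about 11 N, the plate looks square and flush, and the bystanders haven't moved. I'm handing in.

```bash
python3 -c "
from h import *
print(bot.job_done());o=sensors.get_obs();print(o['time'],o['wrist_force'],o['opening'])"
```

```text
the job is handed in; nothing more can be done
None
the job is handed in; nothing more can be done
```

I stood the guard upright with a two-finger push, gripped it by its grip, tilted it to the bed (about 23°) and pressed it onto the plain part of the bed. I handed the job in at about 11.7 s with the guard still held; no verdict was reported.

**Upright:** the camera fit after the push put the tilt at 1° or less and the height at 0–2 mm.

**Final checks:**
- **Position:** the guard's middle was about 20 mm below bed_face, within about 1 mm of mid-width by the two-camera fit. I then turned the guard 0.4° and did not refit the pose.
- **Flush:** the fit put the plate about 1 mm off the face, with under 1° of tilt. Turning the guard about 0.6° changed the wrist moment as full-face contact would.
- **Push and grip:** the push was about 11 N along the bed normal. The grip was set to 60 N, with the fingers stopped 23 mm apart on the grip.
- **Bystanders:** the pepper mill, jar and salt shaker look unmoved in the last picture.

**Disagreements:** the single-camera fits disagreed on how square the guard sits, at −3.7° and +3.7°, against −0.3° from both together. In the top picture the plate's edge runs parallel to the blade, and even ±3.7° is inside the 8° limit. A sideways force of about 3 N remained after the last small adjustment.

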